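# Stop the bag sealer and clamp its bag stop at the red length mark

### The job

Press the sealer's red stop button fully down and let it come back up. Then push the bag stop up the sloping tray until the upper face of its plate stands on the red mark, keep it there (it slides back down if let go), and with that same hand squeeze the blue cam lever fully shut against the leg of the stop, not before the stop is at the mark. Finish still holding: the gripper stays clenched on leg and closed lever, with the stop at the mark; do not disturb the tape gun, the tape roll and the scale.

Things in the scene. Friction and masses are not known exactly. Their poses are not given: they have to be found in the camera images.
- stop_button (a joint): Travel of the red stop button, m: 0 = up, 0.006 = fully down. A spring pushes it back up; about 5 N takes it fully down.
- stop_button_top (a point): Centre of the top of the red stop button (30 mm across, stands 18 mm above the level control deck of the grey bag sealer, in a black ring 46 mm across; the deck is the machine's highest part, 0.20 m above the bench). Pressed straight down.
- red_mark (a point): Point on the red tape mark, a line 6 mm wide and 75 mm long across the ruler, stuck on the tray: middle of its width, on the tray surface, 50 mm inwards of the rail's centre line. Axes: x across the tray towards the lever side, y up the slope along the rail, z square to the tray. The tray rises at 12 degrees (0.21 rad) towards the sealer's jaw.
- stop_face (a point): Point to bring to red_mark (same axes, same 50 mm offset from the rail, so at the mark the two coincide): on the upper (jaw side) face of the steel stop plate, at the tray surface. The plate is 5 mm thick, square to the tray, 50 mm high, crosses the tray and ends flush with the leg's lever side.
- stop_leg (a joint): Travel of the bag stop (plate and leg, 0.3 to 0.5 kg) up the rail, m: 0 = lower end, where it rests at the start, 0.14 = upper end. The red mark is 40 to 100 mm up. With the lever open it runs down by itself, held by under 1.5 N; with the lever shut it is clamped.
- leg_grip (a point): Where to grip the black sliding leg: on the leg's and rail's centre line, 30 mm above the tray, 11 mm downhill of the plate's lower face (16 mm of its upper face). Axes as red_mark. The leg is 22 mm wide, reaches 15 to 47 mm above the tray and ends 67 mm downhill of the upper face. Fingers astride leg and lever can push the plate's lower face uphill; the tray lies below the inner finger.
- lever_tip (a point): Free end of the blue cam lever, 29 mm above the tray: a blade 6 mm thick, 17 to 41 mm above the tray, 74 mm long plus a short turned-out end, pointing downhill from its pivot (14 mm uphill of the plate's upper face, 14 mm outwards of the rail's centre line). Shut, it lies on the leg's outer (+x) side; leg and lever then reach from 11 mm inwards to 17 mm outwards.
- cam_lever (a joint): Angle of the cam lever, rad: 0 = shut flat on the leg, 0.46 = fully open (26 degrees outwards); stays where left; starts open at 0.38 to 0.46. Where fingers 22 mm wide beside the plate meet it, its outer face then stands up to 38 mm outwards of the rail's centre line. 5 to 10 N there shuts it; the cam clamps over the last 0.3 rad.
- tape_gun: Bystander: orange bag-neck tape sealer with a green roll, 36 x 200 x 84 mm, standing on the bench on the rail side of the sealer. Origin under its centre.
- tape_roll: Bystander: green roll of tape lying flat, 72 mm across, 14 mm high. Origin under its centre.
- scale: Bystander: flat white bench scale, 170 x 200 x 32 mm, on the bench beyond the tray's lower end. Origin under its centre.

How it is judged:
By the outcome, as a careful person would: the job done as asked, in the order asked, and still so for the second after the job is handed in, while the arm keeps its last pose, push and grip.
It also fails if it takes over 51 s, if anything falls off the work surface, if the arm or the gripper's body presses on something with over 40 N, if the wrist force passes 120 N, or if a joint passes its speed limit or range.

### The arm

A 6-joint arm with a two-finger parallel gripper is mounted at the origin on the work surface. World frame = base frame: x ahead of the robot, y to its left, z up, the work surface at z = 0. Lengths are in m, angles in rad, forces in N, time in s.
With the tool pointing down it reaches from about 0.35 to 0.725 m from the base axis. Payload 4.3 kg.
Tool frame: the origin (TCP) lies midway between the tips of the shut fingers; the grasp point (between the pads) lies 19 mm behind it; z points along the fingers, y is the line along which they close (so a half turn about z gives the same grasp; the last joint's range is limited). The gripper opens to 85 mm and grips with 20 to 120 N. Pads are 22 mm wide; open, the fingers measure 114 mm over their backs; the gripper's body (76 mm by 85 mm) begins 54 mm behind the grasp point. The pads swing forward as they close: fully open they stand 13 mm farther back than shut.
Start: joints at [1.116, 0.377, 0.081, 1.274, 0, 1.46], TCP at [0.194, 0.541, 0.231] pointing down, gripper open.
Joint ranges: [-2.72, 2.72], [-0.84, 1.66], [-1.02, 1.22], [-1.77, 2.12], [-1.37, 1.28], [-3.14, 3.14]. Speed limits (rad/s): [2.57, 2.57, 3.14, 3.14, 3.14, 3.14].

### API

Orientations are given as a unit quaternion [w, x, y, z].
In Python, from station import status, snapshot, camera_model, ticket gives the robot as it stands.
- The arm moves only by the tool servo_tool, never from a script. Its argument "steps" is a list of rows, each a list of 7 numbers: the closure, from 0 (fully open) to 1 (shut), then the shift along the tool's x, y, z in mm, then the turn, a rotation vector about the tool's x, y, z in rad. A call has 1 to 20 rows; each row is the pose to reach, as a shift and turn from the pose commanded when the call began, along the tool's axes at that moment; what a row does not reach only later rows make up. A row lasts 1/12 s, in which the tool goes at most 41.7 mm and 7.16 degrees, less where a joint would pass 70% of its speed; a pose out of reach is approached as far as the arm can. A call with a gripper value outside its range is refused whole. The fingers move at their own pace and stop on an object; "newtons" is the grip in N (left out, the last holds). Time passes only in rows, so rows that repeat a pose let the fingers close. It gives the time, the measured TCP pose, the force, the opening and the grip force at its end, in the units of the state.
- status.sense(): the state, without advancing time (a new reading comes with each control period).
- snapshot(name): name is "scene" or "top"; returns the picture (480x640x3 uint8, red, green, blue); there is no depth.
- camera_model(name): a dict with "mtx" (3x3 intrinsics, pixels), "origin" and "orientation" of the camera in the world. Camera axes: x right, y down, z forward; pixel columns grow to the right and rows downward; lengths in m; the calibration is good to about 2 mm. A picture is of the moment at which its call begins. camera_model takes no time and is no camera call.
- ticket.hand_in(): hands the job in; it is judged then, once.
The state is a dict: "time_s": time; "joint_positions": joint angles; "joint_vel": joint speeds; "tau": joint torques, N m; "ee_pos": TCP position; "ee_rot": TCP orientation; "ft_force": force on the tool from outside, world axes, zero at the start; "moment": the same for the moment, N m; "opening": finger opening in m; "grip_force": force on a finger pad.
Only numpy, scipy, OpenCV 4.12 (cv2) and the standard library are available. Lean on these libraries where they do the work, as an engineer would, in place of code of your own. Each camera call takes 0.05 s, during which the arm holds its last target. There are 200 camera calls.

## Working session

There is one attempt and no reset: what is moved stays moved. The work goes in short steps, Python scripts to look and compute and a tool call to move; the robot and the scene stay as the last step left them, time stands still between calls to the robot, and variables do not carry over. Pictures are saved under pics/ and viewed, at most 10 in all, crops included, and the job is handed in when it is done.

Besides the shell and the picture viewer there is one more tool, called after ">>>" by a JSON object that holds its "name" and its "arguments". servo_tool: Moves the arm, as the interface text tells. Its arguments: {"type":"object","properties":{"steps":{"type":"array","items":{"type":"array","items":{"type":"number"}}},"newtons":{"type":"number"}},"required":["steps"]}

```bash
ls; mkdir -p pics; python3 - <<'E'
from station import status, snapshot, camera_model
import cv2
s=status.sense(); print(s)
for n in("scene","top"):
    cv2.imwrite(f"pics/{n}0.png",snapshot(n)[:,:,::-1]); print(n,camera_model(n))
E
```

```text
pics
{'time_s': 0.0, 'joint_positions': array([1.11568275e+00, 3.78065289e-01, 7.96181344e-02, 1.27437540e+00,
       2.50230960e-05, 1.46050546e+00]), 'joint_vel': array([-4.36618641e-05, -1.12901934e-03, -2.43256694e-04,  1.10163668e-03,
        9.17832752e-04,  1.04758179e-03]), 'tau': array([-1.06164542e-03, -4.63602018e+01,  2.69875342e+01,  2.05646118e-02,
       -3.11186313e-04,  8.33445227e-06]), 'ee_pos': array([0.19406227, 0.54057312, 0.23035658]), 'ee_rot': array([-2.94624826e-04,  1.71558374e-01,  9.85173435e-01, -9.69408940e-04]), 'ft_force': array([ 0.13568317, -1.08675895,  0.34623159]), 'moment': array([-0.0004938 , -0.0103422 , -0.00313461]), 'grip_force': 0.0, 'opening': 0.08529789444016274}
scene {'mtx': array([[500.18198388,   0.        , 318.81060305],
       [  0.        , 500.18198388, 237.45707129],
       [  0.        ,   0.        ,   1.        ]]), 'origin': array([ 1.08076242, -0.69213627,  0.95325177]), 'orientation': array([-0.37346873,  0.87121887,  0.29512258, -0.12000602])}
top {'mtx': array([[586.09214721,   0.        , 323.29800743],
       [  0.        , 586.09214721, 240.5646929 ],
       [  0.        ,   0.        ,   1.        ]]), 'origin': array([ 0.48949009, -0.00444745,  1.49626367]), 'orientation': array([ 0.0220824 , -0.69794404,  0.71513416, -0.03113873])}
```

View pics/scene0.png

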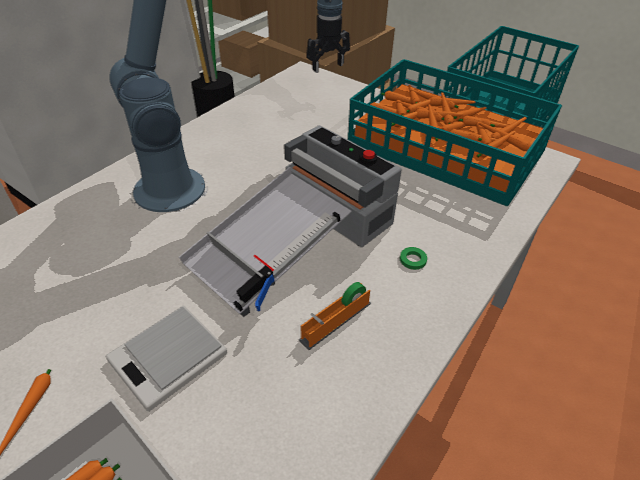

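View pics/top0.png

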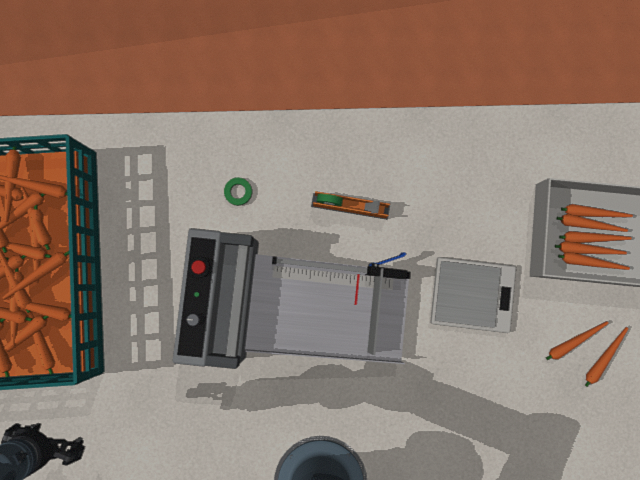

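```bash
python3 - <<'E'
import cv2
a=cv2.imread("pics/top0.png")[235:375,170:430]; cv2.imwrite("pics/t1.png",cv2.resize(a,None,fx=3,fy=3,interpolation=2))
a=cv2.imread("pics/scene0.png")[125:320,175:405]; cv2.imwrite("pics/s1.png",cv2.resize(a,None,fx=3,fy=3,interpolation=2))
E
```

```text
(no output)
```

View pics/t1.png

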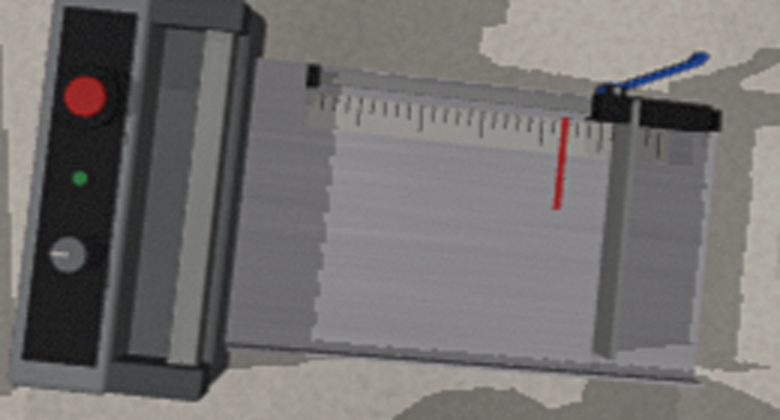

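View pics/s1.png

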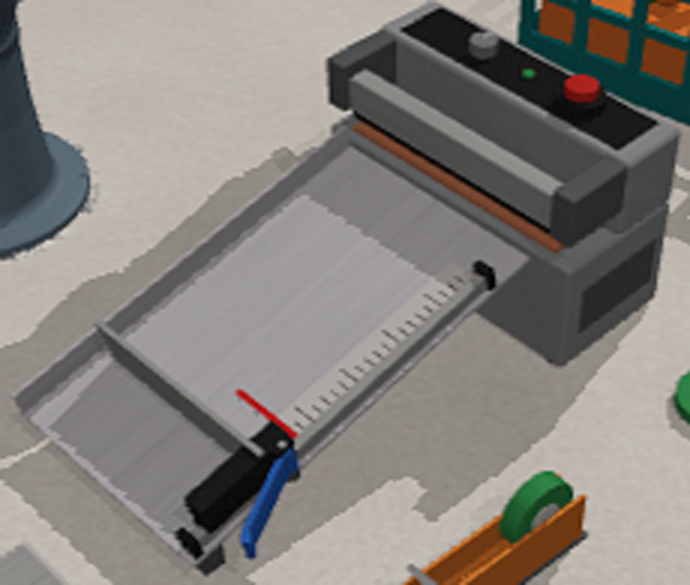

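```bash
cat > h.py <<'E'
import numpy as np, cv2
from scipy.spatial.transform import Rotation as R
from station import camera_model
def rot(q): return R.from_quat([q[1],q[2],q[3],q[0]]).as_matrix()
C={n:camera_model(n) for n in("top","scene")}
def ray(n,u,v):
    c=C[n]; d=rot(c["orientation"])@np.linalg.solve(c["mtx"],[u,v,1.]); return np.array(c["origin"]),d/np.linalg.norm(d)
def proj(n,p):
    c=C[n]; q=c["mtx"]@(rot(c["orientation"]).T@(np.array(p)-c["origin"])); return q[:2]/q[2]
def onz(n,u,v,z):
    o,d=ray(n,u,v); return o+d*(z-o[2])/d[2]
def tri(a,b):
    o1,d1=ray("top",*a);o2,d2=ray("scene",*b)
    t=np.linalg.lstsq(np.c_[d1,-d2],o2-o1,rcond=None)[0]
    p,q=o1+t[0]*d1,o2+t[1]*d2; return (p+q)/2,np.linalg.norm(p-q)
E
python3 - <<'E'
from h import *
T=lambda u,v:((u+.5)/3-.5+170,(v+.5)/3-.5+235)
S=lambda u,v:((u+.5)/3-.5+175,(v+.5)/3-.5+125)
np.set_printoptions(precision=4,suppress=True)
for k,a,b in [("button",(85,95),(582,84)),("markrail",(565,118),(294,436)),("markin",(557,209),(239,392)),("levertip",(706,56),(250,546)),("plateInTop",(606,355),(101,325)),("upperpost",(314,66),(485,264)),("screw",(617,90),(283,444)),("trayInLow",(697,380),(17,401)),("legend",(720,110),(190,497))]:
    print(k,*tri(T(*a),S(*b)))
print(onz("top",*T(85,95),.218),onz("scene",*S(582,84),.218))
E
```

```text
button [0.5364 0.2517 0.2203] 0.0012297809300674664
markrail [ 0.5127 -0.1071  0.0678] 0.001690542976063966
markin [ 0.441  -0.0972  0.0647] 0.0029145721972499068
levertip [ 0.5627 -0.2192  0.0785] 0.006311548273869737
plateInTop [ 0.3255 -0.1317  0.0994] 0.0015779554110257304
upperpost [0.5559 0.0904 0.137 ] 0.002875014235619905
screw [ 0.5346 -0.1449  0.1061] 0.002148857586836408
trayInLow [ 0.2984 -0.2089  0.0551] 0.001557588422365766
legend [ 0.5164 -0.2262  0.1071] 0.0010979076996258837
[0.536  0.2518 0.218 ] [0.5352 0.2551 0.218 ]
```

```bash
python3 - <<'E'
import cv2,numpy as np
a=cv2.imread("pics/top0.png")[243:308,352:412]; b=cv2.imread("pics/scene0.png")[252:317,234:274]
f=lambda x:cv2.resize(cv2.convertScaleAbs(x,alpha=1.5),None,fx=8,fy=8,interpolation=2)
cv2.imwrite("pics/z1.png",np.hstack([f(a),f(b)]))
E
```

```text
(no output)
```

View pics/z1.png

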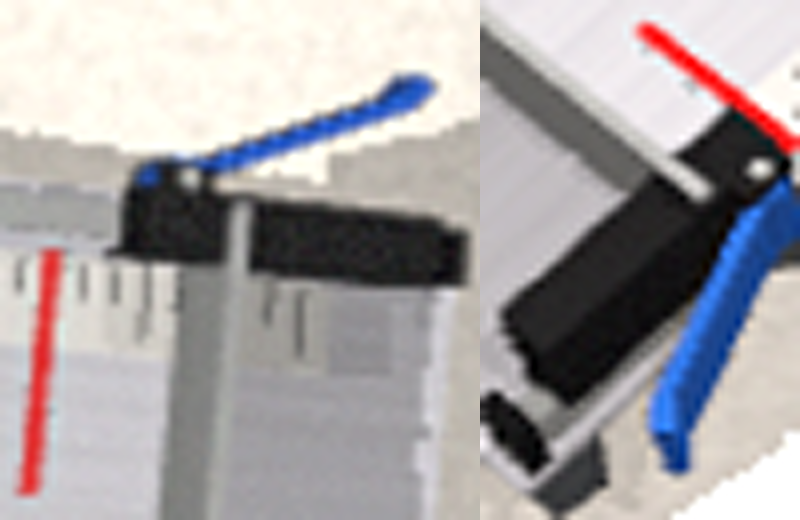

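```bash
cat >> h.py <<'E'
def frame(yaw,tilt=np.radians(12)): return (R.from_euler('z',yaw)*R.from_euler('x',tilt)).as_matrix()
E
cat > fit.py <<'E'
from h import *
from scipy.optimize import least_squares
np.set_printoptions(precision=4,suppress=True)
zt=lambda u,v:((u+.5)/8-.5+352,(v+.5)/8-.5+243)
zs=lambda u,v:((u-480+.5)/8-.5+234,(v+.5)/8-.5+252)
T=lambda u,v:((u+.5)/3-.5+170,(v+.5)/3-.5+235)
S=lambda u,v:((u+.5)/3-.5+175,(v+.5)/3-.5+125)
# local coords: rail centre line on tray at mark = origin ; s = stop_face y (negative)
def pts(p):
    a,s,h,zp,yp=p[4:9]
    return [("top",zt(51,250),(a,0,0)),("scene",S(294,436),(a,0,0)),
     ("top",zt(28,495),(a-.075,0,0)),("scene",zs(642,30),(a-.075,0,0)),
     ("top",zt(190,180),(.014,s+.014,h)),("scene",zs(760,168),(.014,s+.014,h)),
     ("top",zt(241,200),(.011,s-.0025,.05)),("scene",zs(712,188),(.011,s-.0025,.05)),
     ("top",zt(440,283),(-.011,s-.067,.047)),("scene",zs(507,318),(-.011,s-.067,.047)),("scene",zs(537,350),(.011,s-.067,.047)),
     ("top",T(314,74),(0,yp,zp)),("scene",S(485,266),(0,yp,zp))]
def res(p):
    F=frame(p[3]); return np.concatenate([proj(n,p[:3]+F@np.array(l))-o for n,o,l in pts(p)])
f=least_squares(res,[.525,-.105,.07,-.137,-.012,-.05,.05,.02,.2],loss="soft_l1")
print(f.x); print(f.fun.reshape(-1,2).round(1).tolist())
F=frame(f.x[3]); O=f.x[:3]; s=f.x[5]
print("F",F); print("leg_grip",O+F@[0,s-.016,.03])
for th in(.38,.46): print("tip pred",*[proj(n,O+F@[.014+.074*np.sin(th),s+.014-.074*np.cos(th),.041]).round(1) for n in("top","scene")])
print("obs tip",zt(400,88),zs(665,400))
E
python3 fit.py
```

```text
[ 0.5252 -0.1083  0.0659 -0.1295 -0.0115 -0.0397  0.0473  0.0213  0.2116]
[[0.1, 0.0], [0.8, 0.7], [-0.1, 0.1], [-0.6, -0.6], [-0.3, -0.7], [-0.0, -0.1], [0.1, -1.2], [-0.5, 0.8], [-0.5, 0.5], [-2.0, -1.1], [0.5, 0.3], [-0.3, -0.1], [-0.5, 0.0]]
F [[ 0.9916  0.1263 -0.0268]
 [-0.1291  0.97   -0.2062]
 [ 0.      0.2079  0.9781]]
leg_grip [ 0.5174 -0.1685  0.0836]
tip pred [402.4 256.2] [254.8 300.9]
tip pred [401.7 253.8] [257.2 301.5]
obs tip (401.5625, 253.5625) (256.6875, 301.5625)
```

```bash
cat >> h.py <<'E'
np.set_printoptions(precision=3,suppress=True)
O=np.array([.5252,-.1083,.0659]); F=frame(-.1295); S0=-.0397
from station import status
def Rt(tilted=True,sgn=1):
    z=-F[:,2] if tilted else np.array([0,0,-1.]); y=sgn*F[:,0]; return np.c_[np.cross(y,z),y,z]
def rel(p,Rg,s=None):
    s=s or status.sense(); Rc=rot(s["ee_rot"])
    return (Rc.T@(np.array(p)-s["ee_pos"])*1000).round(1), R.from_matrix(Rc.T@Rg).as_rotvec().round(3)
def tcp(x,y,h): return O+F@np.array([x,y,h-.019])  # grasp point local -> TCP
E
python3 - <<'E'
from h import *
s=status.sense(); print(rot(s["ee_rot"]))
for g in(1,-1):
  print(g,rel([.536,.253,.25],Rt(False,g)),rel(tcp(.003,S0-.02,.1),Rt(True,g)))
E
```

```text
[[-0.941  0.338 -0.001]
 [ 0.338  0.941 -0.002]
 [ 0.    -0.002 -1.   ]]
1 (array([-419. , -155.2,  -19.4]), array([-0.002,  0.001,  1.355])) (array([-550. , -571.5,   98.7]), array([-0.144,  0.177,  1.35 ]))
-1 (array([-419. , -155.2,  -19.4]), array([-0.001, -0.002, -1.786])) (array([-550. , -571.5,   98.7]), array([-0.188, -0.152, -1.779]))
```

>>> {"name": "servo_tool", "arguments": {"steps": [[1,0,0,-40,0,0,0],[1,0,0,-60,0,0,0],[1,-419,-155,-50,0,0,1.355],[1,-419,-155,-50,0,0,1.355],[1,-419,-155,-50,0,0,1.355],[1,-419,-155,-50,0,0,1.355],[1,-419,-155,-50,0,0,1.355],[1,-419,-155,-50,0,0,1.355],[1,-419,-155,-50,0,0,1.355],[1,-419,-155,-50,0,0,1.355],[1,-419,-155,-50,0,0,1.355],[1,-419,-155,-50,0,0,1.355],[1,-419,-155,-50,0,0,1.355],[1,-419,-155,-50,0,0,1.355],[1,-419,-155,-50,0,0,1.355],[1,-419,-155,-50,0,0,1.355],[1,-419,-155,-50,0,0,1.355],[1,-419,-155,-50,0,0,1.355],[1,-419,-155,-50,0,0,1.355],[1,-419,-155,-50,0,0,1.355]], "newtons": 40}}

```text
time_s: 1.77
ee_pos: [0.5356, 0.2545, 0.2816]
ee_rot: [0.0, 0.751, 0.661, 0.0]
ft_force: [0.4, -0.1, 0.2]
opening: 0.0
grip_force: 0.0
```

```bash
python3 - <<'E'
from h import *
print(status.sense()["joint_positions"],rel([.536,.253,.218],Rt(False)))
E
```

```text
[0.337 0.412 0.262 1.42  0.    2.035] (array([-1.4,  0.5, 63.6]), array([ 0.   , -0.   ,  0.002]))
```

Approach to just above the button, then press in small steps.

>>> {"name": "servo_tool", "arguments": {"steps": [[1,-1,0,30,0,0,0],[1,-1,0,50,0,0,0],[1,-1,0,58,0,0,0],[1,-1,0,61,0,0,0],[1,-1,0,63,0,0,0],[1,-1,0,65,0,0,0],[1,-1,0,66,0,0,0],[1,-1,0,66,0,0,0],[1,-1,0,66,0,0,0]]}}

```text
time_s: 2.52
ee_pos: [0.5364, 0.253, 0.2163]
ee_rot: [0.0, 0.751, 0.66, 0.001]
ft_force: [-3.6, -0.1, 3.8]
opening: -0.0001
grip_force: 2.3
```

>>> {"name": "servo_tool", "arguments": {"steps": [[1,0,0,1.5,0,0,0],[1,0,0,3,0,0,0],[1,0,0,4,0,0,0],[1,0,0,4,0,0,0]]}}

```text
time_s: 2.85
ee_pos: [0.5366, 0.253, 0.2158]
ee_rot: [0.001, 0.751, 0.66, 0.002]
ft_force: [-9.7, -2.0, 21.4]
opening: -0.0001
grip_force: 11.1
```

```bash
python3 - <<'E'
from station import snapshot
import cv2,numpy as np
a=snapshot("scene")[110:185,325:405,::-1]; b=snapshot("top")[235:310,175:235,::-1]
f=lambda x:cv2.resize(cv2.convertScaleAbs(x,alpha=1.4),None,fx=5.6,fy=5.6,interpolation=2)
cv2.imwrite("pics/b1.png",np.hstack([f(a),f(b)]))
E
```

```text
(no output)
```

View pics/b1.png

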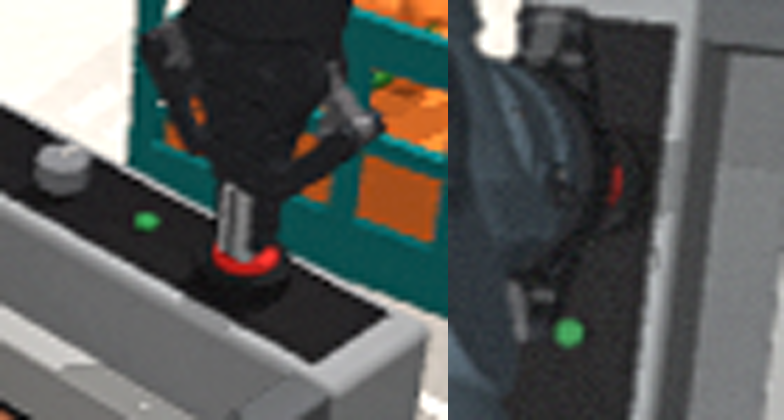

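>>> {"name": "servo_tool", "arguments": {"steps": [[1,0,0,-1,0,0,0],[1,0,0,-4,0,0,0],[1,0,0,-4,0,0,0]]}}

```text
time_s: 3.2
ee_pos: [0.5367, 0.253, 0.217]
ee_rot: [0.0, 0.751, 0.66, 0.001]
ft_force: [-2.5, -0.9, 4.1]
opening: 0.0
grip_force: 2.1
```

>>> {"name": "servo_tool", "arguments": {"steps": [[1,0,0,-15,0,0,0],[1,0,0,-35,0,0,0],[1,0,0,-60,0,0,0],[0,0,0,-60,0,0,0]]}}

```text
time_s: 3.53
ee_pos: [0.5388, 0.2533, 0.28]
ee_rot: [0.002, 0.751, 0.66, 0.004]
ft_force: [-0.1, 0.2, 0.8]
opening: 0.0109
grip_force: 0.0
```

```bash
python3 - <<'E'
from h import *
print(rel(tcp(.003,S0-.022,.12),Rt()), status.sense()["time_s"])
E
```

```text
(array([-442.1,   35. ,  126.9]), array([0.008, 0.206, 0.001])) 3.5333
```

>>> {"name": "servo_tool", "arguments": {"steps": [[0,-200,20,0,0,0,0],[0,-200,20,0,0,0,0],[0,-200,20,0,0,0,0],[0,-200,20,0,0,0,0],[0,-200,20,0,0,0,0],[0,-442,35,40,0,0.206,0],[0,-442,35,40,0,0.206,0],[0,-442,35,40,0,0.206,0],[0,-442,35,40,0,0.206,0],[0,-442,35,40,0,0.206,0],[0,-442,35,40,0,0.206,0],[0,-442,35,127,0,0.206,0],[0,-442,35,127,0,0.206,0],[0,-442,35,127,0,0.206,0],[0,-442,35,127,0,0.206,0],[0,-442,35,127,0,0.206,0],[0,-442,35,127,0,0.206,0],[0,-442,35,127,0,0.206,0]]}}

```text
time_s: 5.03
ee_pos: [0.5162, -0.1909, 0.1512]
ee_rot: [-0.065, 0.747, 0.657, 0.078]
ft_force: [-1.3, -0.2, 0.3]
opening: 0.0854
grip_force: 0.0
```

```bash
python3 - <<'E'
from h import *
from station import snapshot
s=status.sense();print(s["joint_positions"],s["opening"],rel(tcp(.003,S0-.022,.027),Rt()))
a=snapshot("scene")[200:325,215:345,::-1]
cv2.imwrite("pics/c1.png",cv2.resize(a,None,fx=4.5,fy=4.5,interpolation=2))
E
```

```text
[-0.575  0.42  -0.082  1.152  0.186  1.115] 0.08537409644371623 (array([ 2.4,  0.8, 92.7]), array([0.005, 0.006, 0.002]))
```

View pics/c1.png

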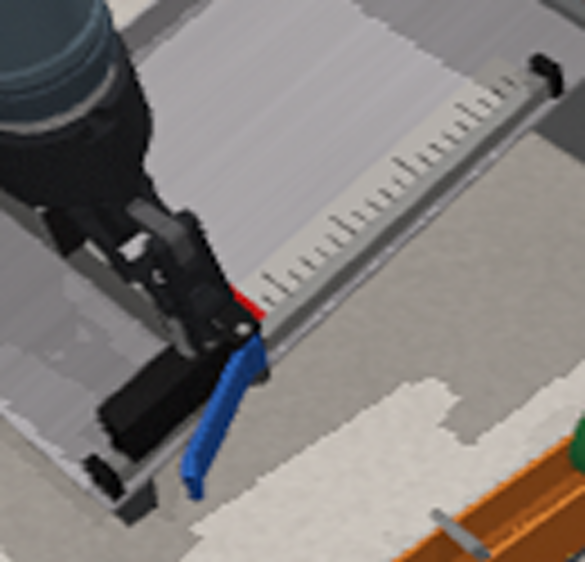

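>>> {"name": "servo_tool", "arguments": {"steps": [[0,0,1,30,0.005,0.006,0],[0,0,1,50,0.005,0.006,0],[0,0,1,60,0.005,0.006,0],[0,0,1,68,0.005,0.006,0],[0,0,1,74,0.005,0.006,0],[0,0,1,74,0.005,0.006,0]]}}

```text
time_s: 5.58
ee_pos: [0.517, -0.175, 0.0756]
ee_rot: [-0.072, 0.747, 0.657, 0.078]
ft_force: [-0.9, 0.6, -0.6]
opening: 0.0852
grip_force: 0.0
```

>>> {"name": "servo_tool", "arguments": {"steps": [[0,0,0,6,0,0,0],[0,0,0,12,0,0,0],[0,0,0,18,0,0,0],[0,0,0,18,0,0,0],[0,0,0,18,0,0,0]]}}

```text
time_s: 6.0
ee_pos: [0.517, -0.1712, 0.0579]
ee_rot: [-0.072, 0.747, 0.657, 0.078]
ft_force: [0.1, -0.2, 0.4]
opening: 0.0854
grip_force: 0.0
```

```bash
python3 - <<'E'
from h import *
from station import snapshot
s=status.sense();print(F.T@s["ft_force"],F.T@(s["ee_pos"]-O)*1000,rel(tcp(.003,S0-.016,.027),Rt()))
a=snapshot("scene")[200:325,215:345,::-1]
cv2.imwrite("pics/c2.png",cv2.resize(a,None,fx=4.5,fy=4.5,interpolation=2))
E
```

```text
[ 0.164 -0.128  0.485] [  0.022 -63.7     5.367] (array([ 8. ,  3. , -2.6]), array([-0.006, -0.003,  0.   ]))
```

View pics/c2.png

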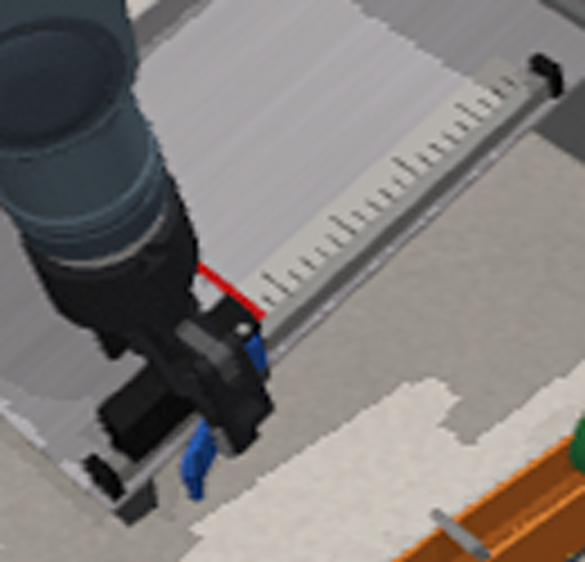

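>>> {"name": "servo_tool", "arguments": {"steps": [[0,2,3,-2,-0.006,-0.003,0],[0,4,3,-2,-0.006,-0.003,0],[0,6,3,-2,-0.006,-0.003,0],[0,8,3,-2,-0.006,-0.003,0],[0,10,3,-2,-0.006,-0.003,0],[0,13,3,-2,-0.006,-0.003,0],[0,16,3,-2,-0.006,-0.003,0],[0,19,3,-2,-0.006,-0.003,0],[0,22,3,-2,-0.006,-0.003,0],[0,25,3,-2,-0.006,-0.003,0],[0,28,3,-2,-0.006,-0.003,0],[0,31,3,-2,-0.006,-0.003,0],[0,34,3,-2,-0.006,-0.003,0],[0,37,3,-2,-0.006,-0.003,0],[0,38,3,-2,-0.006,-0.003,0],[0,38,3,-2,-0.006,-0.003,0],[0,38,3,-2,-0.006,-0.003,0]]}}

```text
time_s: 7.47
ee_pos: [0.5251, -0.1354, 0.0682]
ee_rot: [-0.068, 0.747, 0.656, 0.079]
ft_force: [0.2, -1.2, 0.5]
opening: 0.0856
grip_force: 0.4
```

```bash
cat > red.py <<'E'
from h import *
from station import snapshot
import sys
s=status.sense();print("F",F.T@s["ft_force"],"tcp",F.T@(s["ee_pos"]-O)*1000)
a=snapshot("top")[:,:,::-1].copy(); cv2.imwrite(f"pics/m{sys.argv[1]}.png",a)
b=snapshot("scene")[:,:,::-1].copy(); cv2.imwrite(f"pics/n{sys.argv[1]}.png",b)
r0=cv2.imread("pics/top0.png")
red=lambda i:np.clip(i[:,:,2].astype(float)-i[:,:,1].astype(float)-12,0,None)
for v in range(272,306,3):
    g=lambda i:red(i)[v:v+3,348:366].sum()
    c=lambda i:(red(i)[v:v+3,348:366].sum(0)@np.arange(348,366))/max(g(i),1)
    print(v,int(g(r0)),int(g(a)),round(c(r0),2),round(c(a),2))
E
python3 red.py 1; python3 - <<'E'
import cv2,numpy as np
a=cv2.imread("pics/m1.png")[240:320,330:400]; b=cv2.imread("pics/n1.png")[220:300,205:275]
f=lambda x:cv2.resize(cv2.convertScaleAbs(x,alpha=1.4),None,fx=5.7,fy=5.7,interpolation=2)
cv2.imwrite("pics/c3.png",np.hstack([f(a),f(b)]))
E
```

```text
F [ 0.312 -1.062  0.694] tcp [  3.418 -25.775   7.812]
272 162 152 358.01 358.06
275 705 683 357.91 357.91
278 619 613 357.69 357.69
281 619 608 357.3 357.3
284 677 711 356.97 356.95
287 709 749 356.82 356.83
290 633 679 356.41 356.41
293 668 714 356.08 356.08
296 713 774 355.87 355.89
299 668 707 355.62 355.6
302 638 664 355.22 355.2
305 0 0 0.0 0.0
```

View pics/c3.png

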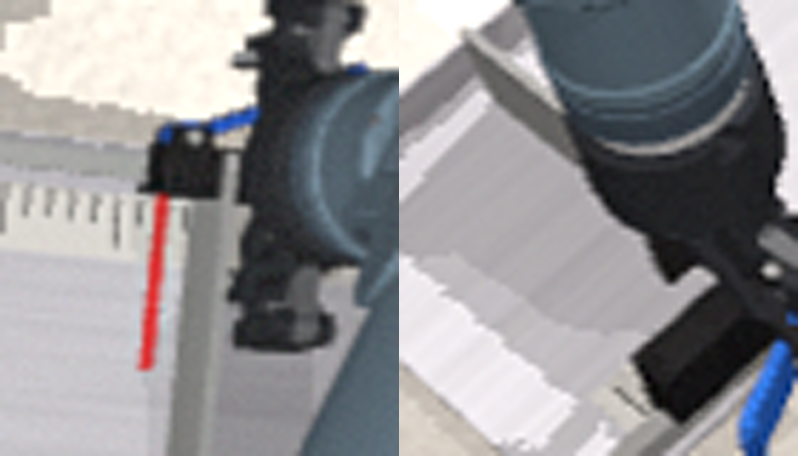

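>>> {"name": "servo_tool", "arguments": {"steps": [[0,2,0,0,0,0,0],[0,4,0,0,0,0,0],[0,6,0,0,0,0,0],[0,8,0,0,0,0,0],[0,9,0,0,0,0,0],[0,9,0,0,0,0,0],[0,9,0,0,0,0,0],[0,9,0,0,0,0,0]]}}

```text
time_s: 8.23
ee_pos: [0.5262, -0.1266, 0.07]
ee_rot: [-0.069, 0.747, 0.656, 0.079]
ft_force: [0.7, -1.4, -0.2]
opening: 0.0854
grip_force: 0.4
```

```bash
python3 red.py 2; python3 - <<'E'
import cv2
a=cv2.imread("pics/m2.png");r=cv2.imread("pics/top0.png")
for v in(278,284,290,296): print(v,a[v,352:366,2].tolist(),a[v,352:366,1].tolist(),"|",r[v,352:364,2].tolist(),r[v,352:364,1].tolist())
E
```

```text
F [ 0.868 -1.307  0.105] tcp [  3.366 -16.807   7.808]
272 162 146 358.01 358.05
275 705 728 357.91 357.96
278 619 652 357.69 357.73
281 619 654 357.3 357.35
284 677 772 356.97 357.03
287 709 795 356.82 356.87
290 633 726 356.41 356.47
293 668 730 356.08 356.13
296 713 749 355.87 355.93
299 668 685 355.62 355.64
302 638 663 355.22 355.28
305 0 0 0.0 0.0
278 [149, 132, 91, 143, 147, 150, 148, 127, 89, 89, 90, 90, 97, 111] [147, 130, 91, 145, 136, 57, 37, 73, 93, 91, 89, 91, 98, 111] | [148, 135, 93, 145, 150, 150, 152, 149, 149, 136, 103, 148] [146, 133, 92, 146, 140, 56, 45, 101, 150, 135, 101, 146]
284 [145, 147, 147, 145, 143, 151, 141, 93, 88, 91, 91, 91, 101, 109] [143, 145, 147, 140, 81, 29, 52, 94, 94, 91, 90, 92, 100, 107] | [150, 147, 147, 145, 143, 150, 151, 146, 145, 148, 147, 149] [146, 145, 148, 138, 83, 29, 81, 150, 146, 147, 144, 146]
290 [142, 143, 142, 148, 163, 157, 117, 90, 88, 92, 91, 96, 108, 103] [141, 143, 144, 134, 48, 45, 87, 94, 92, 92, 92, 96, 108, 103] | [133, 134, 134, 137, 150, 150, 139, 136, 136, 136, 138, 135] [131, 133, 137, 124, 39, 56, 114, 138, 136, 136, 136, 134]
296 [145, 145, 144, 142, 151, 139, 91, 88, 91, 91, 92, 99, 111, 109] [144, 146, 137, 56, 31, 62, 94, 90, 92, 92, 92, 101, 111, 108] | [137, 137, 135, 142, 149, 144, 132, 136, 134, 136, 135, 135] [137, 137, 126, 55, 31, 83, 136, 138, 134, 133, 135, 133]
```

>>> {"name": "servo_tool", "arguments": {"steps": [[0,1,0,0,0,0,0],[0,2,0,0,0,0,0],[0,3,0,0,0,0,0],[0,3.5,0,0,0,0,0],[0,3.5,0,0,0,0,0],[0,3.5,0,0,0,0,0],[0,3.5,0,0,0,0,0]]}}

```text
time_s: 8.92
ee_pos: [0.5267, -0.1232, 0.0708]
ee_rot: [-0.069, 0.747, 0.656, 0.079]
ft_force: [0.3, -1.1, 0.3]
opening: 0.0853
grip_force: 0.4
```

```bash
python3 red.py 3; cat > edge.py <<'E'
import cv2,numpy as np,sys
r=cv2.imread("pics/top0.png").astype(float)
red=lambda i:np.clip(i[:,:,2]-i[:,:,1]-12,0,None)
for k in sys.argv[1:]:
    a=cv2.imread(f"pics/m{k}.png").astype(float); d=[]
    for v in range(276,303):
        c=red(r)[v,348:366]@np.arange(348,366)/red(r)[v,348:366].sum()
        x=a[v,352:366,2]; hi,lo=148,90
        d.append(351.5+np.clip((np.minimum(x,hi)[:11]-lo)/(hi-lo),0,1)[int(c)-353:].sum()+int(c)-353-c)
    print(k,"face minus mark centre, mm down:",np.median(d)*2.44/.97, np.std(d))
E
python3 edge.py 1 2 3
```

```text
F [ 0.484 -0.972  0.478] tcp [  3.369 -13.292   7.806]
272 162 69 358.01 357.61
275 705 321 357.91 357.38
278 619 259 357.69 357.08
281 619 294 357.3 356.73
284 677 369 356.97 356.49
287 709 326 356.82 356.25
290 633 345 356.41 355.87
293 668 324 356.08 355.58
296 713 317 355.87 355.32
299 668 295 355.62 355.0
302 638 288 355.22 354.62
305 0 0 0.0 0.0
1 face minus mark centre, mm down: 11.026598728127437 0.4556198911567972
2 face minus mark centre, mm down: 3.5082868150768367 0.16921084608664938
3 face minus mark centre, mm down: 0.5874672785444629 0.214565867414897
```

>>> {"name": "servo_tool", "arguments": {"steps": [[0.3,0,0,0,0,0,0],[0.45,0,0,0,0,0,0],[0.6,0,0,0,0,0,0],[0.7,0,0,0,0,0,0],[0.8,0,0,0,0,0,0],[1,0,0,0,0,0,0],[1,0,0,0,0,0,0],[1,0,0,0,0,0,0],[1,0,0,0,0,0,0],[1,0,0,0,0,0,0],[1,0,0,0,0,0,0],[1,0,0,0,0,0,0]], "newtons": 60}}

```text
time_s: 10.02
ee_pos: [0.5261, -0.1241, 0.0727]
ee_rot: [-0.068, 0.748, 0.656, 0.078]
ft_force: [-7.7, -3.4, 14.7]
opening: 0.0263
grip_force: 60.4
```

```bash
python3 red.py 4; python3 edge.py 4;python3 - <<'E'
import cv2,numpy as np
a=cv2.imread("pics/m4.png")[240:320,330:400]; b=cv2.imread("pics/n4.png")[220:300,215:285]
f=lambda x:cv2.resize(cv2.convertScaleAbs(x,alpha=1.4),None,fx=5.7,fy=5.7,interpolation=2)
cv2.imwrite("pics/c4.png",np.hstack([f(a),f(b)]))
E
```

```text
F [-7.24  -1.224 15.332] tcp [  2.983 -13.829   9.882]
272 162 95 358.01 357.69
275 705 400 357.91 357.47
278 619 319 357.69 357.24
281 619 335 357.3 356.8
284 677 418 356.97 356.52
287 709 390 356.82 356.35
290 633 368 356.41 355.93
293 668 380 356.08 355.6
296 713 396 355.87 355.42
299 668 349 355.62 355.12
302 638 359 355.22 354.72
305 0 0 0.0 0.0
4 face minus mark centre, mm down: 0.9349078038298896 0.20076833265406044
```

View pics/c4.png

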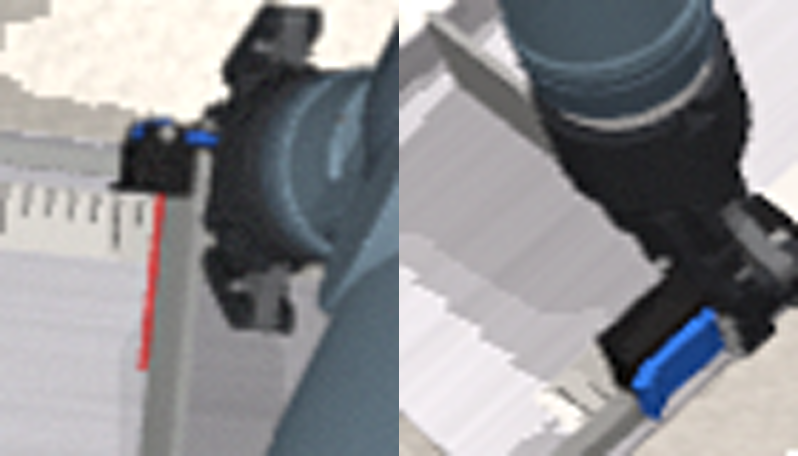

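>>> {"name": "servo_tool", "arguments": {"steps": [[1,0,0,-0.5,0,0,0],[1,0,0,-1,0,0,0],[1,0,0,-1,0,0,0],[1,0,0,-1,0,0,0],[1,0,0,-1,0,0,0],[1,0,0,-1,0,0,0],[1,0,0,-1,0,0,0],[1,0,0,-1,0,0,0]], "newtons": 70}}

```text
time_s: 10.78
ee_pos: [0.5261, -0.1241, 0.0727]
ee_rot: [-0.068, 0.748, 0.656, 0.078]
ft_force: [-6.2, -2.6, 8.9]
opening: 0.0261
grip_force: 68.1
```

```bash
python3 red.py 5|head -1; python3 edge.py 4 5; python3 -c "
from station import ticket
print(ticket.hand_in())"
```

```text
F [-5.821 -1.466  9.435] tcp [  2.895 -13.814   9.93 ]
4 face minus mark centre, mm down: 0.9349078038298896 0.20076833265406044
5 face minus mark centre, mm down: 0.9124003411392827 0.204188564104051
the job is handed in; nothing more can be done
None
```

I pressed the stop button fully down and released it, pushed the bag stop to within about 1 mm of the red mark, squeezed the cam lever shut there, and handed the job in at about 11 s with the gripper still clenched at about 68 N; "fully down" and "shut" are judged from force, finger opening and camera views, and I did not check the tape gun, tape roll and scale in a final picture, though no move went near them.

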